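Lock the counter terminal's swivel arm and press its post cap home

TASK

The scan terminal's swivel arm has just been fitted to its post on the pick-up counter. Turn the lock ring above the arm's hub clockwise until its pointer stands at the raised locked mark, then take the loose end cap, put it over the stud at the top of the post and press it straight down through the click until it sits firmly on its rubber seal. Do not let go at the end: finish while still pushing the cap down firmly against the seal, and leave the tape roll, the parcel and the cutter where they lie.

Things in the scene. Friction and masses are not known exactly. Their poses are not given: they have to be found in the camera images.
- post: Terminal post fixed upright on the counter. Origin: on its axis at the counter top; z up; +x along the black swivel arm. Foot 110 mm across, 10 high; post 42 across; arm hub 60 across, its flange 74 across with the top at 117 mm. The arm lies below 105 mm; the tilted terminal on it is 82 mm wide, 120 to 260 mm out from the axis, its highest edge (the one near the post) at about 165 mm.
- locked_mark (a point): Locked mark: a white raised rib 4 mm wide and 3 mm high on the hub's flange, point at its middle, 32.5 mm from the post's axis in the post's +x direction (over the arm). A small white dot on the flange, 1.5 rad anticlockwise of it, marks the unlocked end.
- ring_mid (a point): Centre of the lock ring: on the post's axis, half-way up the ring. Round knurled grey plastic ring, 54 mm across, from 119 to 143 mm above the counter, captive; the seal and stud stand out of its middle. At its foot one pointer tab, 8 mm wide, 8 mm high, reaching 34 mm from the axis; a white line on the ring's top points the same way.
- lock_ring (a joint): Turn of the lock ring in rad, growing clockwise seen from above. 0: unlocked end stop. 1.5: locked, pointer in line with the locked mark, at its end stop. The pointer stands at the angle (1.5 - value) anticlockwise from the post's +x axis. It turns stiffly (0.12 N m) and stays where it is left.
- cap_mid (a point): Centre of the loose end cap, half-way up (16 mm above its mouth). Round black plastic cup, 42 mm across, 32 mm high, about 35 g, standing mouth down on the counter, closed top up. Its bore is 34 mm across and 27 mm deep, narrowed to 29 mm by a 3 mm high lip at the mouth.
- seal: Black rubber seal washer, 41 mm across, round the foot of the stud. Origin: centre of its top face, on the post's axis, 150 mm above the counter when free; z up. The pressed-on cap's mouth sits on it. It is springy: it gives way 1 mm for each 3 N and is solid after 3 mm (9 N).
- stud_top (a point): Top of the bare steel stud, on the post's axis, 22 mm above the seal. The stud is 26 mm across, its nose tapered to 16 mm over the last 6 mm. Four spring balls stand out of it to 33 mm across. The cap meets them with its mouth about 12 mm above the seal; pushing on takes 6 to 14 N; about half-way down they spring out behind its lip and draw it down: the force drops sharply to zero or below (the click). Then the mouth meets the seal.
- tape (a point): Bystander: roll of brown packing tape lying flat, 104 mm across, 48 mm high; point at its centre, 24 mm up.
- parcel_mid (a point): Bystander: small cardboard parcel 120 x 170 x 55 mm with a paper label; point at its centre, 27 mm up.
- cutter_mid (a point): Bystander: grey box cutter, 150 x 26 x 16 mm, blade drawn in, lying flat; point at its centre, 8 mm up.
Things that resemble listed ones, but are neither listed nor needed, are in the scene too. Of the things shaped like the part that bears cap_mid, the black one is meant.

How it is judged:
On the way, in this order (a step that is already met when the one before it is completed fails the run):
1. the lock ring stands at its locked mark, with the cap not yet on the stud (value of joint lock_ring above 1.4 rad and distance between cap_mid and seal above 0.06 m), for 0.2 s.
2. the cap has clicked over the stud's balls and sits on the seal (z of cap_mid in the frame of seal below 0.0185 m and horizontal distance between cap_mid and seal below 0.0035 m and angle between cap_mid's own z axis and vertical below 0.1 rad), for 0.1 s.
At the end, for the whole second after the job is handed in: The lock ring is within 0.1 rad of its locked mark; the cap is past the click with its mouth on the seal (less than 2.5 mm above it), within 3.5 mm of the post's axis and within 0.1 rad of upright; and the robot is still pressing it, so that the cap bears on the seal with more than 4 N (all of step 2 and value of joint lock_ring above 1.4 rad and contact force between cap and seal above 4 N and contact force between any of the fingers, the arm and cap above 3 N); the arm keeps its last pose, push and grip.
It fails at once if the tape roll was moved more than 30 mm (distance of tape from where it was at the start of the episode above 0.03 m).
It fails at once if the parcel was moved more than 30 mm (distance of parcel_mid from where it was at the start of the episode above 0.03 m).
It fails at once if the cutter was moved more than 30 mm (distance of cutter_mid from where it was at the start of the episode above 0.03 m).
It also fails if it takes over 67 s, if anything falls off the work surface, if the arm or the gripper's body presses on something with over 40 N, if the wrist force passes 120 N, or if a joint passes its speed limit or range.

ROBOT

A 6-joint arm with a two-finger parallel gripper is mounted at the origin on the work surface. World frame = base frame: x ahead of the robot, y to its left, z up, the work surface at z = 0. Lengths are in m, angles in rad, forces in N, time in s.
With the tool pointing down it reaches from about 0.325 to 0.775 m from the base axis. Payload 5.5 kg.
Tool frame: the origin (TCP) lies midway between the tips of the shut fingers; the grasp point (between the pads) lies 19 mm behind it; x points along the fingers, y is the direction in which the jaws open and shut, and the axes are right-handed (so a half turn about x gives the same grasp; the last joint's range is limited). The gripper opens to 88 mm and grips with 3 to 60 N. Pads are 20 mm wide; open, the fingers measure 115 mm over their backs; the gripper's body (75 mm by 178 mm) begins 61 mm behind the grasp point.
Start: joints at [-1.244, 0.091, 1.231, -0, 1.82, -0.057], TCP at [0.225, -0.556, 0.19] pointing down, gripper open.
Joint ranges: [-2.87, 2.87], [-0.86, 2.18], [0.17, 2.46], [-1.51, 4.65], [0.06, 2.69], [-2.65, 2.65]. Speed limits (rad/s): [2.57, 2.57, 3.01, 3.14, 3.14, 3.14].

INTERFACE

Orientations are given as a 3x3 rotation matrix whose columns are the frame's x, y, z axes.
In Python, from workcell import * gives the robot as it stands.
- The arm moves only by the shell command python3 -m creep 'ROWS' [FORCE]. ROWS is JSON, a list of rows, each an object of numbers: "tx", "ty", "tz": the shift along the world's x, y, z normalised to -1 to 1, where 1 is 20 cm; "ax", "ay", "az": the turn, a rotation vector about the world's x, y, z normalised to -1 to 1, where 1 is 360 degrees; "gripper": the closure, from -1 (fully open) to 1 (shut). A call has 1 to 10 rows; each row shifts and turns the commanded pose from where the row before left it; what a row does not reach is not made up. A row lasts 1/10 s, in which the tool goes at most 50 mm and 8.59 degrees, less where a joint would pass 70% of its speed; a pose out of reach is approached as far as the arm can. A call with a number of a shift or a turn outside -1 to 1 is refused whole. A call with a gripper value outside its range is refused whole. The fingers move at their own pace and stop on an object; FORCE is the grip in N (left out, the last holds). Time passes only in rows, so rows that do not move let the fingers close. It gives the time, the measured TCP pose, the force and the opening at its end, in the units of the state.
- read_state(): the state, without advancing time (a new reading comes with each control period).
- get_image(name): name is "side" or "top"; returns a dict with "pixels" (480x640x3 uint8, red, green, blue), "K" (3x3 intrinsics, pixels), "eye" and "orientation" of the camera in the world. Camera axes: x right, y down, z forward; pixel columns grow to the right and rows downward; lengths in m; the calibration is good to about 2 mm. A picture is of the moment at which its call begins. There is no depth.
- finish_job(): hands the job in, once; it reports no verdict.
The state is a dict: "time": time; "joint_pos": joint angles; "dq": joint speeds; "effort": joint torques, N m; "eef_pos": TCP position; "ee_rot": TCP orientation; "wrist_force": force on the tool from outside, world axes, zero at the start; "moment": the same for the moment, N m; "opening": finger opening in m.
Only numpy, scipy, OpenCV 4.12 (cv2) and the standard library are available. Lean on these libraries where they do the work, as an engineer would, in place of code of your own. Each camera call takes 0.05 s, during which the arm holds its last target. There are 200 camera calls.

## Working session

There is one attempt and no reset: what is moved stays moved. The work goes in short steps, Python scripts to look and compute and a shell command to move; the robot and the scene stay as the last step left them, time stands still between calls to the robot, and variables do not carry over. Pictures are saved under pics/ and viewed, about 8 in all and at most 12, crops included, and the job is handed in when it is done.

```bash
mkdir -p pics; ls; python3 - <<'E'
from workcell import *
import cv2,numpy as np
for n in("side","top"):
    i=get_image(n); cv2.imwrite(f"pics/{n}0.png",i["pixels"][:,:,::-1]); print(n,i["K"],i["eye"],i["orientation"])
print(read_state())
E
```

```text
pics
side [[450.24338401   0.         318.10947051]
 [  0.         450.24338401 238.33877632]
 [  0.           0.           1.        ]] [0.32358485 0.73872167 0.84192423] [[-0.9494235  -0.23053817  0.21318342]
 [-0.31387369  0.67765579 -0.66503078]
 [ 0.00885    -0.69830852 -0.7157422 ]]
top [[565.09792515   0.         316.82260281]
 [  0.         565.09792515 230.59438871]
 [  0.           0.           1.        ]] [0.35758333 0.08428269 1.28054513] [[ 0.01149489 -0.98725437  0.15873464]
 [-0.99990579 -0.01253968 -0.00558193]
 [ 0.00750126 -0.15865552 -0.9873055 ]]
{'time': 0.1, 'joint_pos': array([-1.24369689e+00,  9.17563909e-02,  1.23177863e+00,  3.00790288e-06,
        1.81980973e+00, -5.66872088e-02]), 'dq': array([-0.00065717, -0.0004252 , -0.00300827, -0.00116184,  0.00018244,
       -0.00279262]), 'effort': array([ 3.16730599e-03, -4.47858667e+01, -4.07568204e+01,  6.99998229e-02,
        2.84687552e-02, -1.27053650e-04]), 'eef_pos': array([ 0.22455967, -0.55603281,  0.18902885]), 'ee_rot': array([[-5.60184454e-04,  3.74434524e-01, -9.27253187e-01],
       [ 1.66013566e-03, -9.27251707e-01, -3.74434929e-01],
       [-9.99998465e-01, -1.74911871e-03, -1.02180115e-04]]), 'wrist_force': array([ 0.68451366, -0.80583282,  0.40196243]), 'moment': array([ 0.03145562,  0.04862761, -0.01270934]), 'opening': 0.08794838152716626}
```

View pics/top0.png

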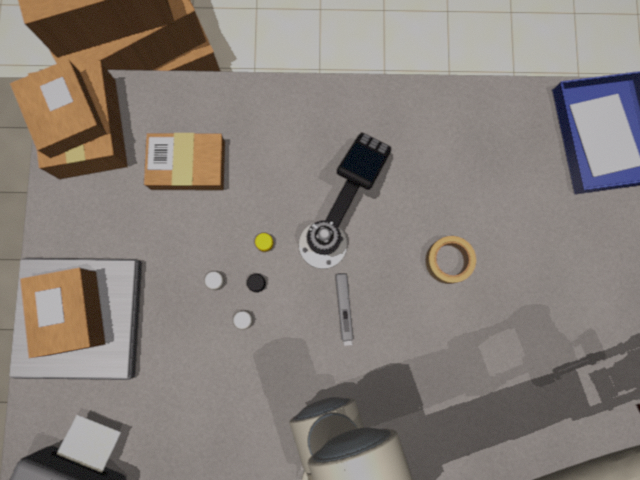

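View pics/side0.png

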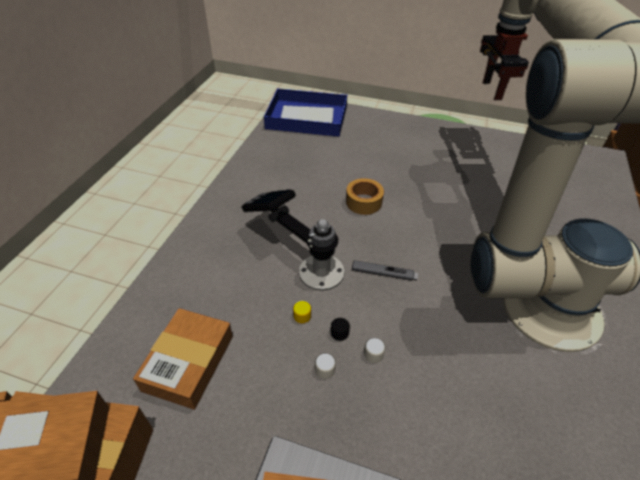

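The top view shows four cup-shaped parts: yellow at (264,242), black at (256,283), and white at (214,281) and (243,320). In the side view they are at (302,311), (340,328), (325,366) and (375,350). The black one is the cap. The post is at about (323,237) in the top view and (321,240) in the side view. Next is a close crop of both views.

```bash
cat > h.py <<'E'
import cv2,numpy as np
from workcell import *
def ray(im,p):
    d=np.asarray(im["orientation"])@np.linalg.inv(im["K"])@np.array([p[0],p[1],1.]); return np.asarray(im["eye"]),d/np.linalg.norm(d)
def plane(im,p,z):
    e,d=ray(im,p); return e+d*(z-e[2])/d[2]
def tri(a,pa,b,pb):
    A=np.zeros((3,3));v=np.zeros(3);R=[ray(a,pa),ray(b,pb)]
    for e,d in R:
        M=np.eye(3)-np.outer(d,d);A+=M;v+=M@e
    x=np.linalg.solve(A,v); return x,[np.linalg.norm(np.cross(x-e,d)) for e,d in R]
def proj(im,X):
    q=im["K"]@np.asarray(im["orientation"]).T@(np.asarray(X)-im["eye"]); return q[:2]/q[2]
def crop(im,x,y,w,h,s): return cv2.resize(im["pixels"][y:y+h,x:x+w,::-1],None,fx=s,fy=s,interpolation=cv2.INTER_CUBIC)
E
python3 - <<'E'
from h import *
t=get_image("top");s=get_image("side")
cv2.imwrite("pics/c1.png",np.hstack([crop(t,230,190,130,110,3),crop(s,270,200,130,150,3)[:330]][:1]+[crop(s,280,205,130,110,3)]))
def blob(im,x,y,w,h):
    g=im["pixels"][y:y+h,x:x+w].max(2);m=(g<70).astype(np.uint8)
    n,l,st,c=cv2.connectedComponentsWithStats(m);k=1+st[1:,4].argmax();print(st[k],c[k]+[x,y])
    return c[k]+[x,y],st[k]
bt,_=blob(t,240,266,32,34);bs,_=blob(s,325,314,32,30)
print("cap",tri(t,bt,s,bs),plane(t,bt,.02),plane(s,bs,.018))
E
```

```text
[  7   8  19  18 276] [256.08333333 282.41666667]
[  5   4  20  23 386] [339.43264249 328.99740933]
cap (array([0.44200822, 0.21171976, 0.01186799]), [np.float64(0.0003049748658484158), np.float64(0.00030497486584842433)]) [0.44176917 0.2109361  0.02      ] [0.44082982 0.21559684 0.018     ]
```

View pics/c1.png

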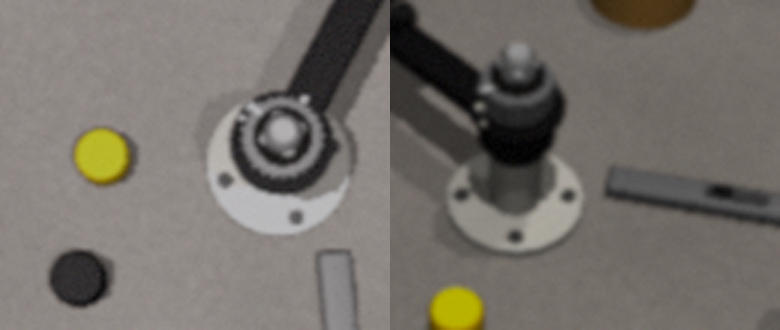

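The crop confirms the black cap, standing closed top up. The ring's white line (crop 252,112) is next to the unlocked dot (243,119), and the locked mark is at (305,99) over the arm. Now I'll refine the post axis, heading and cap.

```bash
cat > m.py <<'E'
from h import *
t=get_image("top");s=get_image("side")
def comp(im,x,y,w,h,f,seed=None):
    p=im["pixels"][y:y+h,x:x+w].astype(int);m=f(p).astype(np.uint8)
    n,l,st,c=cv2.connectedComponentsWithStats(m);k=1+st[1:,4].argmax()
    cs,_=cv2.findContours((l==k).astype(np.uint8),cv2.RETR_EXTERNAL,cv2.CHAIN_APPROX_NONE)
    H=cv2.convexHull(max(cs,key=len)); e=cv2.fitEllipse(H) if len(H)>4 else None
    return c[k]+[x,y],st[k], (np.array(e[0])+[x,y],e[1:]) if e else None
if __name__=="__main__":
    for nm,im,b in(("top",t,(295,215,56,56)),("side",s,(292,248,60,42))):
        c,st,e=comp(im,*b,lambda p:(p.min(2)>135)); print(nm,"foot",c,st,e,plane(im,e[0],.01))
    for nm,im,b in(("top",t,(314,222,20,22)),("side",s,(312,216,22,18))):
        c,st,e=comp(im,*b,lambda p:(p.min(2)>150)); print(nm,"stud",c,st,e,plane(im,c,.172))
    for nm,im,b in(("top",t,(246,270,22,24)),("side",s,(328,316,24,28))):
        for T in (45,60,75): print(nm,"cap",T,comp(im,*b,lambda p:(p.max(2)<T)))
    for r in t["pixels"][215:260:1,300:350].max(2)[5:30:1]: print(' '.join(f"{v:3d}" for v in r))
E
python3 m.py
```

```text
top foot [316.46685472 254.14950635] [  0  10  52  44 709] (array([320.21229935, 246.11262512]), ((43.47771453857422, 51.89360046386719), 107.65599822998047)) [0.52631898 0.06900446 0.01      ]
side foot [332.90277778 276.03472222] [ 23  10  29  30 288] (array([325.17692566, 271.8915081 ]), ((30.47699546813965, 36.461795806884766), 71.3280029296875)) [0.51985047 0.06739065 0.01      ]
top stud [323.91304348 233.        ] [ 6  8  8  7 46] (array([323.95288944, 233.        ]), ((6.9605393409729, 7.597373962402344), 90.0)) [0.53115128 0.06388065 0.172     ]Traceback (most recent call last):
  File "m.py", line 13, in <module>
    c,st,e=comp(im,*b,lambda p:(p.min(2)>150)); print(nm,"stud",c,st,e,plane(im,c,.172))
           ~~~~^^^^^^^^^^^^^^^^^^^^^^^^^^^^^^^
  File "m.py", line 5, in comp
    n,l,st,c=cv2.connectedComponentsWithStats(m);k=1+st[1:,4].argmax()
                                                     ~~~~~~~~~~~~~~~^^
ValueError: attempt to get argmax of an empty sequence
```

```bash
sed -i 's/p.min(2)>150/p.min(2)>(150 if nm=="top" else 120)/; /for r in t/d; s/(p.min(2)>135)/(p.min(2)>105)*(p.min(2)>p.max(2)*.93)/' m.py; cat >> m.py <<'E'
    print("floor",s["pixels"][300,280],t["pixels"][200,300])
    a=s["pixels"][214:234,310:336].max(2)
    for r in a: print(' '.join(f"{v:3d}" for v in r))
E
python3 m.py
```

```text
top foot [319.6844627  248.48665298] [   0    0   56   56 1461] (array([317.02898598, 246.76774597]), ((56.681148529052734, 77.87529754638672), 129.78016662597656)) [0.52473142 0.07620475 0.01      ]
side foot [335.63461538 275.13461538] [39 22 12 12 52] (array([335.92920685, 274.76012611]), ((12.338666915893555, 13.033317565917969), 30.918920516967773)) [0.4927529  0.06765105 0.01      ]
top stud [323.91304348 233.        ] [ 6  8  8  7 46] (array([323.95288944, 233.        ]), ((6.9605393409729, 7.597373962402344), 90.0)) [0.53115128 0.06388065 0.172     ]
side stud [322.5 221.5] [ 8  3  6  6 32] (array([322.5, 221.5]), ((5.830951690673828, 5.830951690673828), 0.0)) [0.53008561 0.06501259 0.172     ]
top cap 45 (array([260.25 , 283.625]), array([ 7,  4, 13, 18, 64], dtype=int32), (array([256.95456696, 282.49040318]), ((15.793229103088379, 17.282316207885742), 161.02423095703125)))
top cap 60 (array([256.13857678, 282.37827715]), array([  1,   4,  19,  18, 267], dtype=int32), (array([256.12111473, 282.39495945]), ((17.63254737854004, 18.470121383666992), 98.60254669189453)))
top cap
[... 2202 characters left out ...]
  65  66  73  81  88  95  95  91  82  73  71  72  61  54  70  93 107 113 114
 92  93  83  62  36  28  41  52  61  70  79  92 100  98  88  74  69  63  52  38  39  58  83  96 109 112
 70  83  79  57  28  16  31  47  61  69  80 103 115 112  94  76  66  55  40  24  30  52  76  91 100 109
 64  82  77  57  29  16  27  43  56  64  76  92 107 105  87  74  63  48  34  22  28  52  76  86  93 104
 67  84  84  63  35  18  15  32  48  57  61  71  79  77  70  62  52  39  26  21  32  57  80  86  88  96
 72  89  93  80  50  27  17  22  33  44  46  47  48  48  48  44  37  25  19  20  36  60  83  84  80  85
 89 113 124 112  83  49  25  18  21  23  25  30  29  27  29  28  23  17  19  27  47  71  85  80  68  71
```

```bash
python3 - <<'E'
from h import *
t=get_image("top");s=get_image("side")
print("stud",tri(t,(323.92,233),s,(322.6,221.6)))
P=np.array([.5306,.0644])
g=t["pixels"].min(2)
for nm,(x,y,z) in dict(lock=(331,222,.12),line=(313.5,227,.143),dot=(310.5,229.5,.117)).items():
    w=g[y-4 if isinstance(y,int) else int(y)-3:int(y)+5,int(x)-3:int(x)+5].astype(float)
    w=np.clip(w-100,0,None); 
    yy,xx=np.mgrid[int(y)-(4 if isinstance(y,int) else 3):int(y)+5,int(x)-3:int(x)+5]
    c=((xx*w).sum()/w.sum(),(yy*w).sum()/w.sum()); v=plane(t,c,z)[:2]-P; print(nm,c,np.hypot(*v),np.arctan2(v[1],v[0]))
for nm,im,ps in(("t",t,[(343,207),(349,191)]),):
    for p in ps:
        y=p[1];row=im["pixels"][y,325:370].max(1);k=np.where(row<60)[0]+325;v=plane(im,(k.mean(),y),.1)[:2]-P;print(k.min(),k.max(),np.hypot(*v),np.arctan2(v[1],v[0]))
print("cap",plane(t,(256.07,282.4),.016),plane(s,(339.43,328.5),.016), plane(t,(256.07,282.4),.0))
print(t["pixels"][212:250,304:346].min(2)[:22])
E
```

```text
stud (array([0.53081731, 0.06375666, 0.17052458]), [np.float64(0.0005647187050626803), np.float64(0.0005647187050626752)])
lock (np.float64(330.33216783216784), np.float64(223.77272727272728)) 0.03190407001944263 -0.4778873794585011
line (np.float64(313.58223495702003), np.float64(226.38280802292263)) 0.027362867428194524 0.8285696058963149
dot (np.float64(310.2942817294282), np.float64(228.51534170153417)) 0.03258231962189041 0.9754000810353906
333 348 0.07755738480653454 -0.4923140317911983
341 356 0.11656577215483328 -0.4780107957964175
cap [0.44207307 0.21136879 0.016     ] [0.4414718  0.21313269 0.016     ] [0.4431421  0.21297678 0.        ]
[[135 136 138 137 133 131 133 135 139 135 135 137 135 126 123 119 119 120
  118 119 122 123 118 114 104  71  37  37  36  33  35  35  36  28  38  44
   36  34  44  40  28  37]
 [137 136 133 138 130 132 130 134 135 136 135 135 134 129 123 121 120 116
  117 114 119 119 122 115  90  53  34  37  39  34  37  39  37  40  41  40
   35  39  40  30  31  53]
 [130 134 136 132 131 131 130 131 134 138 133 133 133 127 120 121 120 119
  118 117 123 123 122
[... 2705 characters left out ...]
 [161 170 169 145  98  83 100 105 118 132 128  98  58  32  50  80 110 139
  160 164 165 163 155 130  96  66  63  63  75 109 127 113  80  46  46  77
  104 110  93  86  93 118]
 [167 172 165 125  69  46  59  86 116 129 116  75  41  34  65  98 134 161
  173 175 174 173 168 151 119  93  98  90  70  85 117 127 110  70  43  61
  102 116 109  96  95 117]
 [171 171 153 111  54  46  83 109 128 130 104  60  30  47  80 114 147 170
  173 177 175 175 174 165 137 100  95  93  73  74 115 131 116  81  39  40
   84 111 115 101  92  97]
 [171 166 141  90  43  44  87 120 135 130  96  49  34  59  87 117 150 171
  174 175 173 175 176 170 143 107  88  84  62  68 113 129 113  77  38  34
   69 103 119 113  95  89]]
```

```bash
A='{"tx":0.0765,"ty":0.155,"tz":0.0128,"az":0.0237,"gripper":-1}'
python3 -m creep '[{"tx":0.0765,"ty":0.155,"tz":0.0128,"az":0.0237,"gripper":-1},{"tx":0.0765,"ty":0.155,"tz":0.0128,"az":0.0237},{"tx":0.0765,"ty":0.155,"tz":0.0128,"az":0.0237},{"tx":0.0765,"ty":0.155,"tz":0.0128,"az":0.0237},{"tx":0.0765,"ty":0.155,"tz":0.0128,"az":0.0237},{"tx":0.0765,"ty":0.155,"tz":0.0128,"az":0.0237},{"tx":0.0765,"ty":0.155,"tz":0.0128,"az":0.0237},{"tx":0.0765,"ty":0.155,"tz":0.0128,"az":0.0237},{"tx":0.0765,"ty":0.155,"tz":0.0128,"az":0.0237},{"tx":0.0765,"ty":0.155,"tz":0.0128,"az":0.0237}]'
```

```text
invalid input at $[0]: expected keys tx, ty, tz, ax, ay, az, gripper
```

```bash
python3 -m creep '[{"tx":0.0765,"ty":0.155,"tz":0.0128,"ax":0,"ay":0,"az":0.0237,"gripper":-1},{"tx":0.0765,"ty":0.155,"tz":0.0128,"ax":0,"ay":0,"az":0.0237,"gripper":-1},{"tx":0.0765,"ty":0.155,"tz":0.0128,"ax":0,"ay":0,"az":0.0237,"gripper":-1},{"tx":0.0765,"ty":0.155,"tz":0.0128,"ax":0,"ay":0,"az":0.0237,"gripper":-1},{"tx":0.0765,"ty":0.155,"tz":0.0128,"ax":0,"ay":0,"az":0.0237,"gripper":-1},{"tx":0.0765,"ty":0.155,"tz":0.0128,"ax":0,"ay":0,"az":0.0237,"gripper":-1},{"tx":0.0765,"ty":0.155,"tz":0.0128,"ax":0,"ay":0,"az":0.0237,"gripper":-1},{"tx":0.0765,"ty":0.155,"tz":0.0128,"ax":0,"ay":0,"az":0.0237,"gripper":-1},{"tx":0.0765,"ty":0.155,"tz":0.0128,"ax":0,"ay":0,"az":0.0237,"gripper":-1},{"tx":0.0765,"ty":0.155,"tz":0.0128,"ax":0,"ay":0,"az":0.0237,"gripper":-1}]'
```

```text
time: 1.5
eef_pos: [0.3781, -0.2451, 0.216]
ee_rot: [[0.001, 0.953, 0.303], [-0.0, 0.303, -0.953], [-1.0, 0.0, 0.001]]
wrist_force: [0.5, -1.2, -0.2]
opening: 0.0878
```

```bash
python3 -m creep '[{"tx":0.0765,"ty":0.155,"tz":0.0128,"ax":0,"ay":0,"az":0.0237,"gripper":-1},{"tx":0.0765,"ty":0.155,"tz":0.0128,"ax":0,"ay":0,"az":0.0237,"gripper":-1},{"tx":0.0765,"ty":0.155,"tz":0.0128,"ax":0,"ay":0,"az":0.0237,"gripper":-1},{"tx":0.0765,"ty":0.155,"tz":0.0128,"ax":0,"ay":0,"az":0.0237,"gripper":-1},{"tx":0.0765,"ty":0.155,"tz":0.0128,"ax":0,"ay":0,"az":0.0237,"gripper":-1},{"tx":0.0765,"ty":0.155,"tz":0.0128,"ax":0,"ay":0,"az":0.0237,"gripper":-1},{"tx":0.0765,"ty":0.155,"tz":0.0128,"ax":0,"ay":0,"az":0.0237,"gripper":-1},{"tx":0.0765,"ty":0.155,"tz":0.0128,"ax":0,"ay":0,"az":0.0237,"gripper":-1},{"tx":0.0765,"ty":0.155,"tz":0.0128,"ax":0,"ay":0,"az":0.0237,"gripper":-1},{"tx":0.0765,"ty":0.155,"tz":0.0128,"ax":0,"ay":0,"az":0.0237,"gripper":-1}]'; cat > st.py <<'E'
from h import *
s=read_state();R=s["ee_rot"];print("t",round(s["time"],2),"pos",s["eef_pos"].round(4),"yaw",round(np.arctan2(R[1,1],R[0,1]),4),"tilt",R[:2,0].round(4),"F",s["wrist_force"].round(2),"M",s["moment"].round(3),"op",round(s["opening"],4),"q1,6",s["joint_pos"][[0,5]].round(2))
E
python3 st.py
```

```text
time: 2.5
eef_pos: [0.5311, 0.0651, 0.2415]
ee_rot: [[0.0, -0.225, 0.974], [-0.0, 0.974, 0.225], [-1.0, -0.0, 0.0]]
wrist_force: [1.3, 0.2, 0.5]
opening: 0.0879
t 2.5 pos [0.5311 0.0651 0.2415] yaw 1.7975 tilt [ 0.0005 -0.    ] F [1.31 0.21 0.51] M [ 0.107 -0.141  0.005] op 0.0879 q1,6 [ 0.06 -1.74]
```

```bash
python3 -m creep '[{"tx":-0.002,"ty":-0.005,"tz":0,"ax":0,"ay":0,"az":0.0187,"gripper":-1},{"tx":0,"ty":0,"tz":0,"ax":0,"ay":0,"az":0.0187,"gripper":-1},{"tx":0,"ty":0,"tz":0,"ax":0,"ay":0,"az":0.0187,"gripper":-1},{"tx":0,"ty":0,"tz":-0.1,"ax":0,"ay":0,"az":0,"gripper":-1},{"tx":0,"ty":0,"tz":-0.1,"ax":0,"ay":0,"az":0,"gripper":-1},{"tx":0,"ty":0,"tz":-0.1,"ax":0,"ay":0,"az":0,"gripper":-1},{"tx":0,"ty":0,"tz":-0.1,"ax":0,"ay":0,"az":0,"gripper":-1},{"tx":0,"ty":0,"tz":-0.1,"ax":0,"ay":0,"az":0,"gripper":-1},{"tx":0,"ty":0,"tz":-0.09,"ax":0,"ay":0,"az":0,"gripper":-1}]' >/dev/null; python3 st.py;  python3 -m creep '[{"tx":0,"ty":0,"tz":0,"ax":0,"ay":0,"az":0,"gripper":1},{"tx":0,"ty":0,"tz":0,"ax":0,"ay":0,"az":0,"gripper":1},{"tx":0,"ty":0,"tz":0,"ax":0,"ay":0,"az":0,"gripper":1},{"tx":0,"ty":0,"tz":0,"ax":0,"ay":0,"az":0,"gripper":1},{"tx":0,"ty":0,"tz":0,"ax":0,"ay":0,"az":0,"gripper":1},{"tx":0,"ty":0,"tz":0,"ax":0,"ay":0,"az":0,"gripper":1}]' 15 >/dev/null; python3 st.py; python3 - <<'E'
from h import *
t=get_image("top");s=get_image("side")
cv2.imwrite("pics/c2.png",np.hstack([crop(t,260,180,130,110,3),crop(s,255,160,130,110,3)]))
E
```

```text
t 3.4 pos [0.5301 0.0626 0.1223] yaw 2.1437 tilt [-0.0002 -0.    ] F [1.06 0.09 0.43] M [ 0.074 -0.138  0.047] op 0.0879 q1,6 [ 0.05 -2.09]
t 4.0 pos [0.5305 0.0626 0.1238] yaw 2.1437 tilt [0.0008 0.    ] F [-0.08  0.17  0.37] M [ 0.1   -0.114  0.026] op 0.0434 q1,6 [ 0.05 -2.09]
```

View pics/c2.png

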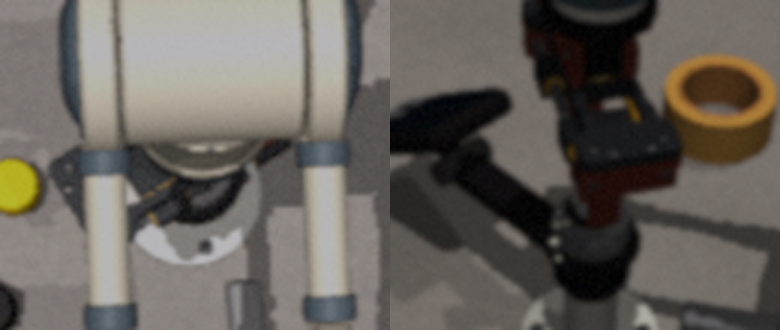

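```bash
python3 - <<'E'
from h import *
s=get_image("side");st=read_state();R=st["ee_rot"];p=st["eef_pos"];print(st["opening"],p,st["wrist_force"])
x0,y0,k=270,180,6
c=crop(s,x0,y0,120,95,k)
for X,col in((p,(0,255,0)),(p+R[:,1]*st["opening"]/2,(0,255,255)),(p-R[:,1]*st["opening"]/2,(255,255,0)),((.5307,.0641,.143),(0,0,255)),((.5307,.0641,.172),(255,0,255))):
    u=(proj(s,X)-[x0,y0]+.5)*k; cv2.circle(c,tuple(int(v) for v in u),5,col,2)
cv2.imwrite("pics/c3.png",c)
E
```

```text
0.03079940001942308 [0.53022668 0.06272978 0.12333113] [-2.15444595  1.64709964  0.57658894]
```

View pics/c3.png

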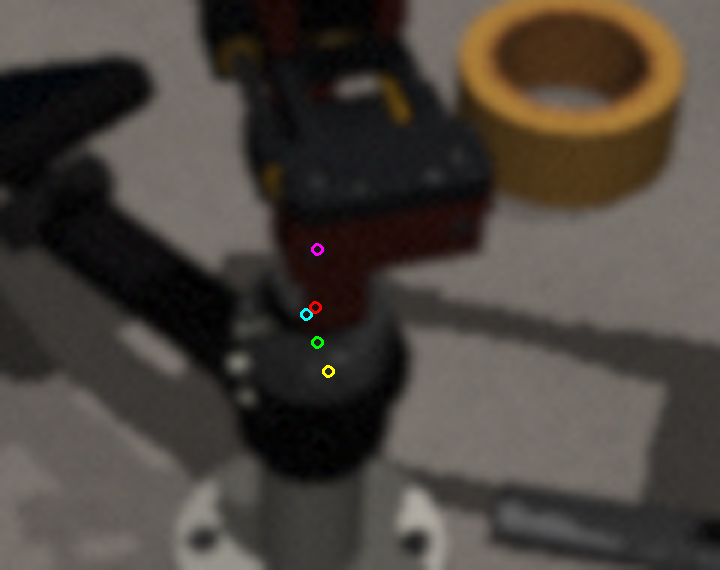

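The side crop shows the near finger ending at about (345,335), well above the TCP projection. Opening is 31 mm, so this isn't a ring grip. I'll check the TCP projection against the start picture.

```bash
python3 - <<'E'
from h import *
s=get_image("side");im=cv2.imread("pics/side0.png")
s["pixels"]=im[:,:,::-1].copy();x0,y0,k=450,20,6
c=crop(s,x0,y0,100,95,k)
p=np.array([.22456,-.55603,.18903]);y=np.array([.3744,-.92725,0]);
for X,col in((p,(0,255,0)),(p+y*.044,(0,255,255)),(p-y*.044,(255,255,0)),(p+[0,0,.03],(0,0,255)),):
    u=(proj(s,X)-[x0,y0]+.5)*k; cv2.circle(c,tuple(int(v) for v in u),5,col,2)
cv2.imwrite("pics/c4.png",c); print(read_state()["opening"],read_state()["eef_pos"],read_state()["wrist_force"])
E
```

```text
0.02752826463974779 [0.53021648 0.06275163 0.12325988] [-0.0260159   0.65759783  0.41935221]
```

View pics/c4.png

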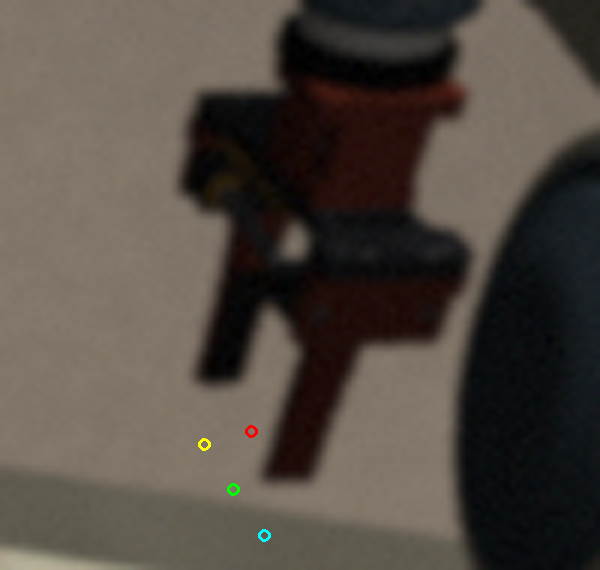

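The start picture shows the real fingertips about 30 mm above the reported TCP. That fits the 27.5 mm opening: the jaws closed on the bare stud at z≈0.153. So z_tip ≈ eef_z + 0.030. I'll open, lower 30 mm while watching the force, and grip the ring.

```bash
python3 -m creep '[{"tx":0,"ty":0,"tz":0,"ax":0,"ay":0,"az":0,"gripper":-1},{"tx":0,"ty":0,"tz":0,"ax":0,"ay":0,"az":0,"gripper":-1},{"tx":0,"ty":0,"tz":0,"ax":0,"ay":0,"az":0,"gripper":-1},{"tx":0,"ty":0,"tz":0,"ax":0,"ay":0,"az":0,"gripper":-1},{"tx":0,"ty":0,"tz":0,"ax":0,"ay":0,"az":0,"gripper":-1},{"tx":0,"ty":0,"tz":0,"ax":0,"ay":0,"az":0,"gripper":-1},{"tx":0,"ty":0,"tz":0,"ax":0,"ay":0,"az":0,"gripper":-1},{"tx":0,"ty":0,"tz":0,"ax":0,"ay":0,"az":0,"gripper":-1}]' >/dev/null; python3 st.py;  python3 -m creep '[{"tx":0,"ty":0,"tz":-0.03,"ax":0,"ay":0,"az":0,"gripper":-1},{"tx":0,"ty":0,"tz":-0.03,"ax":0,"ay":0,"az":0,"gripper":-1},{"tx":0,"ty":0,"tz":-0.03,"ax":0,"ay":0,"az":0,"gripper":-1},{"tx":0,"ty":0,"tz":-0.03,"ax":0,"ay":0,"az":0,"gripper":-1},{"tx":0,"ty":0,"tz":0,"ax":0,"ay":0,"az":0,"gripper":-1}]'; python3 st.py
```

```text
t 5.0 pos [0.5303 0.0626 0.1232] yaw 2.1437 tilt [-0. -0.] F [ 0.22  0.34 -0.69] M [ 0.085 -0.149 -0.003] op 0.0861 q1,6 [ 0.05 -2.09]
time: 5.5
eef_pos: [0.5296, 0.0626, 0.0977]
ee_rot: [[-0.002, -0.542, 0.84], [-0.0, 0.84, 0.542], [-1.0, 0.001, -0.002]]
wrist_force: [-0.3, 0.2, -0.6]
opening: 0.0879
t 5.5 pos [0.5296 0.0626 0.0977] yaw 2.1437 tilt [-0.0023 -0.0001] F [-0.32  0.21 -0.6 ] M [ 0.109 -0.079 -0.017] op 0.0879 q1,6 [ 0.05 -2.09]
```

```bash
python3 -m creep '[{"tx":0.004,"ty":0.003,"tz":-0.015,"ax":0,"ay":0,"az":0,"gripper":-1},{"tx":0,"ty":0,"tz":0,"ax":0,"ay":0,"az":0,"gripper":1},{"tx":0,"ty":0,"tz":0,"ax":0,"ay":0,"az":0,"gripper":1},{"tx":0,"ty":0,"tz":0,"ax":0,"ay":0,"az":0,"gripper":1},{"tx":0,"ty":0,"tz":0,"ax":0,"ay":0,"az":0,"gripper":1},{"tx":0,"ty":0,"tz":0,"ax":0,"ay":0,"az":0,"gripper":1},{"tx":0,"ty":0,"tz":0,"ax":0,"ay":0,"az":0,"gripper":1},{"tx":0,"ty":0,"tz":0,"ax":0,"ay":0,"az":0,"gripper":1}]' 30 >/dev/null; python3 st.py
```

```text
t 6.3 pos [0.531  0.0635 0.0964] yaw 2.1439 tilt [0.     0.0004] F [-1.6   1.33  1.04] M [ 0.319  0.13  -0.072] op 0.0534 q1,6 [ 0.06 -2.09]
```

```bash
python3 -m creep '[{"tx":0,"ty":0,"tz":0,"ax":0,"ay":0,"az":-0.0167,"gripper":1},{"tx":0,"ty":0,"tz":0,"ax":0,"ay":0,"az":-0.0167,"gripper":1},{"tx":0,"ty":0,"tz":0,"ax":0,"ay":0,"az":-0.0167,"gripper":1},{"tx":0,"ty":0,"tz":0,"ax":0,"ay":0,"az":-0.0167,"gripper":1},{"tx":0,"ty":0,"tz":0,"ax":0,"ay":0,"az":-0.0167,"gripper":1},{"tx":0,"ty":0,"tz":0,"ax":0,"ay":0,"az":-0.0167,"gripper":1},{"tx":0,"ty":0,"tz":0,"ax":0,"ay":0,"az":-0.0167,"gripper":1},{"tx":0,"ty":0,"tz":0,"ax":0,"ay":0,"az":-0.0167,"gripper":1},{"tx":0,"ty":0,"tz":0,"ax":0,"ay":0,"az":-0.0167,"gripper":1},{"tx":0,"ty":0,"tz":0,"ax":0,"ay":0,"az":-0.0167,"gripper":1}]' >/dev/null; python3 st.py; python3 -m creep '[{"tx":0,"ty":0,"tz":0,"ax":0,"ay":0,"az":-0.0139,"gripper":1},{"tx":0,"ty":0,"tz":0,"ax":0,"ay":0,"az":-0.0139,"gripper":1}]' >/dev/null; python3 st.py
```

```text
t 7.3 pos [0.531  0.0634 0.0965] yaw 1.0905 tilt [0.0001 0.0002] F [-1.8   1.67  1.56] M [0.215 0.051 0.11 ] op 0.0533 q1,6 [ 0.06 -1.04]
t 7.5 pos [0.531  0.0634 0.0964] yaw 0.9166 tilt [-0.      0.0002] F [-1.18  0.87  1.35] M [0.171 0.118 0.116] op 0.0537 q1,6 [ 0.06 -0.86]
```

```bash
for i in 1; do python3 -m creep '[{"tx":0,"ty":0,"tz":0,"ax":0,"ay":0,"az":-0.01,"gripper":1}]' >/dev/null; python3 st.py; python3 -m creep '[{"tx":0,"ty":0,"tz":0,"ax":0,"ay":0,"az":-0.01,"gripper":1}]' >/dev/null; python3 st.py; python3 -m creep '[{"tx":0,"ty":0,"tz":0,"ax":0,"ay":0,"az":-0.01,"gripper":1}]' >/dev/null; python3 st.py; done
```

```text
t 7.6 pos [0.5312 0.0633 0.0965] yaw 0.8553 tilt [ 0.0004 -0.0002] F [ 1.44 -1.73  1.13] M [-0.016 -0.134  1.203] op 0.0531 q1,6 [ 0.06 -0.8 ]
t 7.7 pos [0.531  0.0634 0.0965] yaw 0.7937 tilt [ 0.0001 -0.0001] F [-0.79 -1.86  1.37] M [-0.373 -0.061  0.96 ] op 0.0534 q1,6 [ 0.06 -0.74]
t 7.8 pos [0.5309 0.0635 0.0966] yaw 0.7308 tilt [-0.      0.0001] F [-5.43  3.78  2.37] M [0.6   0.71  1.034] op 0.0534 q1,6 [ 0.06 -0.68]
```

The moment jumped from 0.11 to 1.0-1.2 N m after about 1.28 rad of turn, so the ring is at its end stop. Now I'll open, lift and go above the cap.

```bash
python3 -m creep '[{"tx":0,"ty":0,"tz":0,"ax":0,"ay":0,"az":0,"gripper":-1},{"tx":0,"ty":0,"tz":0,"ax":0,"ay":0,"az":0,"gripper":-1},{"tx":0,"ty":0,"tz":0,"ax":0,"ay":0,"az":0,"gripper":-1},{"tx":0,"ty":0,"tz":0,"ax":0,"ay":0,"az":0,"gripper":-1},{"tx":0,"ty":0,"tz":0,"ax":0,"ay":0,"az":0,"gripper":-1},{"tx":0,"ty":0,"tz":0.1,"ax":0,"ay":0,"az":0,"gripper":-1},{"tx":0,"ty":0,"tz":0.1,"ax":0,"ay":0,"az":0,"gripper":-1},{"tx":0,"ty":0,"tz":0.1,"ax":0,"ay":0,"az":0,"gripper":-1},{"tx":0,"ty":0,"tz":0.1,"ax":0,"ay":0,"az":0,"gripper":-1}]'>/dev/null; python3 st.py; python3 -m creep '[{"tx":-0.088,"ty":0.1485,"tz":0,"ax":0,"ay":0,"az":0,"gripper":-1},{"tx":-0.088,"ty":0.1485,"tz":0,"ax":0,"ay":0,"az":0,"gripper":-1},{"tx":-0.088,"ty":0.1485,"tz":0,"ax":0,"ay":0,"az":0,"gripper":-1},{"tx":-0.088,"ty":0.1485,"tz":0,"ax":0,"ay":0,"az":0,"gripper":-1},{"tx":-0.088,"ty":0.1485,"tz":-0.05,"ax":0,"ay":0,"az":0,"gripper":-1},{"tx":0,"ty":0,"tz":0,"ax":0,"ay":0,"az":0,"gripper":-1}]'>/dev/null; python3 st.py; python3 - <<'E'
from h import *
t=get_image("top");s=get_image("side")
cv2.imwrite("pics/c5.png",np.hstack([crop(t,275,180,100,130,4)[:480],crop(s,290,190,100,130,4)[:480]]))
st=read_state();print([proj(i,st["eef_pos"]+[0,0,.03]) for i in(t,s)])
E
```

```text
t 8.7 pos [0.531  0.0632 0.177 ] yaw 0.7315 tilt [-0.  0.] F [ 0.23  0.67 -0.08] M [-0.017 -0.168 -0.007] op 0.088 q1,6 [ 0.05 -0.68]
t 9.3 pos [0.441  0.2144 0.1653] yaw 0.7359 tilt [-0.0018  0.0007] F [ 0.02 -0.45 -0.76] M [ 0.01  -0.2    0.007] op 0.0877 q1,6 [ 0.38 -0.35]
[array([246.51932347, 275.58443992]), array([343.03824223, 274.04294892])]
```

View pics/c5.png

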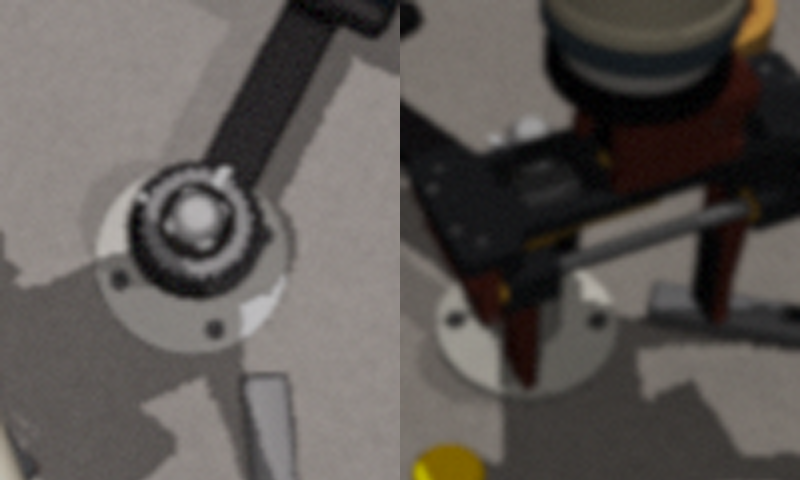

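The ring's white line now points at the locked mark (crop 225,172; dot at 143,198), so it is locked. The side view puts the open tips 20-30 mm above the TCP point. I'll descend over the cap and use the force to find the counter.

```bash
python3 -m creep '[{"tx":0.0075,"ty":-0.012,"tz":-0.097,"ax":0,"ay":0,"az":0,"gripper":-1},{"tx":0,"ty":0,"tz":-0.097,"ax":0,"ay":0,"az":0,"gripper":-1},{"tx":0,"ty":0,"tz":-0.097,"ax":0,"ay":0,"az":0,"gripper":-1},{"tx":0,"ty":0,"tz":-0.097,"ax":0,"ay":0,"az":0,"gripper":-1},{"tx":0,"ty":0,"tz":-0.097,"ax":0,"ay":0,"az":0,"gripper":-1},{"tx":0,"ty":0,"tz":-0.097,"ax":0,"ay":0,"az":0,"gripper":-1},{"tx":0,"ty":0,"tz":-0.097,"ax":0,"ay":0,"az":0,"gripper":-1},{"tx":0,"ty":0,"tz":-0.05,"ax":0,"ay":0,"az":0,"gripper":-1},{"tx":0,"ty":0,"tz":0,"ax":0,"ay":0,"az":0,"gripper":-1}]'>/dev/null; python3 st.py; python3 - <<'E'
from h import *
s=get_image("side")
cv2.imwrite("pics/c6.png",crop(s,290,270,110,90,6))
st=read_state();print(proj(s,st["eef_pos"]+[0,0,.03]))
E
```

```text
t 10.3 pos [0.4442 0.2081 0.019 ] yaw 0.7299 tilt [-0.0025 -0.0012] F [ 0.72 -0.01  0.25] M [ 0.011 -0.118 -0.011] op 0.0875 q1,6 [ 0.37 -0.36]
[339.23454741 317.22746377]
```

View pics/c6.png

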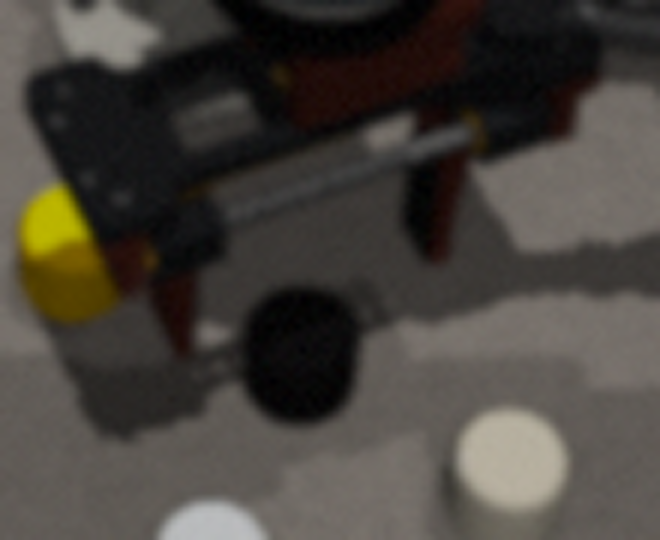

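```bash
python3 -m creep '[{"tx":-0.0085,"ty":0.02,"tz":0,"ax":0,"ay":0,"az":0.005,"gripper":-1},{"tx":0,"ty":0,"tz":0,"ax":0,"ay":0,"az":0,"gripper":-1},{"tx":0,"ty":0,"tz":-0.03,"ax":0,"ay":0,"az":0,"gripper":-1},{"tx":0,"ty":0,"tz":-0.03,"ax":0,"ay":0,"az":0,"gripper":-1},{"tx":0,"ty":0,"tz":-0.03,"ax":0,"ay":0,"az":0,"gripper":-1},{"tx":0,"ty":0,"tz":0,"ax":0,"ay":0,"az":0,"gripper":-1}]'>/dev/null; python3 st.py
python3 -m creep '[{"tx":0,"ty":0,"tz":-0.015,"ax":0,"ay":0,"az":0,"gripper":-1},{"tx":0,"ty":0,"tz":0,"ax":0,"ay":0,"az":0,"gripper":-1}]'>/dev/null; python3 st.py
python3 -m creep '[{"tx":0,"ty":0,"tz":-0.015,"ax":0,"ay":0,"az":0,"gripper":-1},{"tx":0,"ty":0,"tz":0,"ax":0,"ay":0,"az":0,"gripper":-1}]'>/dev/null; python3 st.py
```

```text
t 10.95 pos [0.442  0.213  0.0009] yaw 0.7627 tilt [-0.0022 -0.0009] F [-0.44  0.52  0.11] M [-0.013 -0.098 -0.027] op 0.0877 q1,6 [ 0.38 -0.38]
t 11.15 pos [ 0.4427  0.2132 -0.001 ] yaw 0.7626 tilt [-0.0005 -0.0002] F [ 0.69  0.75 -0.98] M [-0.05  -0.14  -0.023] op 0.0878 q1,6 [ 0.38 -0.38]
t 11.35 pos [ 0.4427  0.2133 -0.0039] yaw 0.7627 tilt [-0.0004 -0.0001] F [-0.24 -0.14 -0.08] M [ 0.07  -0.164  0.002] op 0.0877 q1,6 [ 0.38 -0.38]
```

```bash
python3 -m creep '[{"tx":0,"ty":0,"tz":-0.015,"ax":0,"ay":0,"az":0,"gripper":-1},{"tx":0,"ty":0,"tz":-0.015,"ax":0,"ay":0,"az":0,"gripper":-1},{"tx":0,"ty":0,"tz":0,"ax":0,"ay":0,"az":0,"gripper":-1}]'>/dev/null; python3 st.py
python3 -m creep '[{"tx":0,"ty":0,"tz":-0.01,"ax":0,"ay":0,"az":0,"gripper":-1},{"tx":0,"ty":0,"tz":0,"ax":0,"ay":0,"az":0,"gripper":-1}]'>/dev/null; python3 st.py
python3 -m creep '[{"tx":0,"ty":0,"tz":-0.01,"ax":0,"ay":0,"az":0,"gripper":-1},{"tx":0,"ty":0,"tz":0,"ax":0,"ay":0,"az":0,"gripper":-1}]'>/dev/null; python3 st.py
python3 - <<'E'
from h import *
s=get_image("side");t=get_image("top")
cv2.imwrite("pics/c7.png",np.hstack([crop(s,290,280,100,80,5),crop(t,230,260,60,80,5)]))
E
```

```text
t 11.65 pos [ 0.4425  0.2132 -0.0102] yaw 0.7626 tilt [-0.0009 -0.0003] F [-0.14 -0.09 -0.35] M [ 0.016 -0.121  0.002] op 0.0878 q1,6 [ 0.38 -0.38]
t 11.85 pos [ 0.4427  0.2133 -0.0119] yaw 0.7627 tilt [-0.0004 -0.0002] F [ 0.15 -0.81  0.24] M [ 0.038 -0.069  0.001] op 0.0876 q1,6 [ 0.38 -0.38]
t 12.05 pos [ 0.4428  0.2133 -0.0138] yaw 0.7627 tilt [-0.0003 -0.0001] F [ 0.43 -0.11 -0.27] M [ 0.005 -0.12  -0.012] op 0.0878 q1,6 [ 0.38 -0.38]
```

View pics/c7.png

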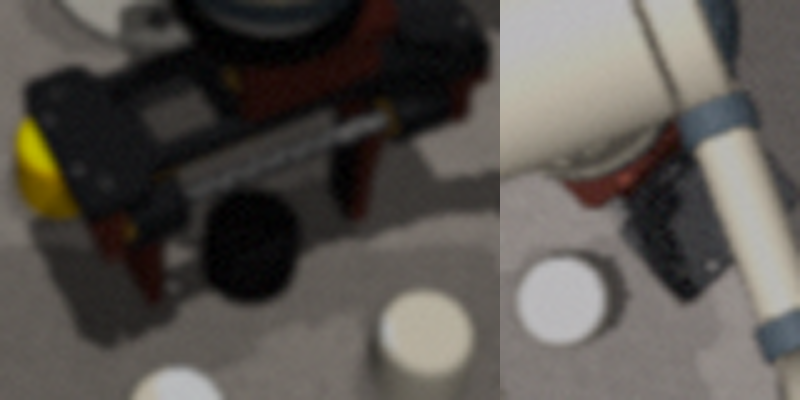

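The side crop shows the black cap at (250,245) between the fingers, tips at (153,303) and (355,218). The yellow cup is undisturbed. I'll work out the tip height from this.

```bash
python3 - <<'E'
from h import *
s=get_image("side")
for z in(0,.005,.01,.02):
    print(z,[proj(s,np.array([.4428,.2133,z])+k*r*np.array([.7229,.691,0])).round(1) for k in(1,-1) for r in (.044,.0575)])
E
python3 -m creep '[{"tx":0,"ty":0,"tz":-0.01,"ax":0,"ay":0,"az":0,"gripper":-1},{"tx":0,"ty":0,"tz":0,"ax":0,"ay":0,"az":0,"gripper":-1}]'>/dev/null; python3 st.py
python3 -m creep '[{"tx":0,"ty":0,"tz":-0.01,"ax":0,"ay":0,"az":0,"gripper":-1},{"tx":0,"ty":0,"tz":0,"ax":0,"ay":0,"az":0,"gripper":-1}]'>/dev/null; python3 st.py
```

```text
0 [array([320.2, 340. ]), array([314.5, 342.3]), array([356.3, 325.2]), array([361.6, 323. ])]
0.005 [array([320.3, 338.7]), array([314.5, 341.1]), array([356.4, 323.9]), array([361.8, 321.7])]
0.01 [array([320.3, 337.5]), array([314.5, 339.8]), array([356.6, 322.6]), array([362. , 320.4])]
0.02 [array([320.3, 334.9]), array([314.5, 337.3]), array([356.9, 320. ]), array([362.4, 317.8])]
t 12.4 pos [ 0.4427  0.2133 -0.0158] yaw 0.7627 tilt [-0.0003 -0.0001] F [ 0.48 -0.   -0.51] M [ 0.013 -0.114 -0.02 ] op 0.0876 q1,6 [ 0.38 -0.38]
t 12.6 pos [ 0.4427  0.2133 -0.0179] yaw 0.7626 tilt [-0.0004 -0.0002] F [-0.38  0.41  0.98] M [-0.006 -0.134  0.037] op 0.0879 q1,6 [ 0.38 -0.38]
```

```bash
python3 -m creep '[{"tx":0,"ty":0,"tz":0.01,"ax":0,"ay":0,"az":0,"gripper":1},{"tx":0,"ty":0,"tz":0,"ax":0,"ay":0,"az":0,"gripper":1},{"tx":0,"ty":0,"tz":0,"ax":0,"ay":0,"az":0,"gripper":1},{"tx":0,"ty":0,"tz":0,"ax":0,"ay":0,"az":0,"gripper":1},{"tx":0,"ty":0,"tz":0,"ax":0,"ay":0,"az":0,"gripper":1},{"tx":0,"ty":0,"tz":0,"ax":0,"ay":0,"az":0,"gripper":1},{"tx":0,"ty":0,"tz":0,"ax":0,"ay":0,"az":0,"gripper":1},{"tx":0,"ty":0,"tz":0,"ax":0,"ay":0,"az":0,"gripper":1},{"tx":0,"ty":0,"tz":0,"ax":0,"ay":0,"az":0,"gripper":1}]' 5 >/dev/null; python3 st.py
```

```text
t 13.5 pos [ 0.4428  0.2133 -0.0156] yaw 0.7627 tilt [-0.0001 -0.0001] F [-0.36  0.51  1.27] M [-0.032 -0.065  0.037] op 0.0431 q1,6 [ 0.38 -0.38]
```

```bash
python3 -m creep '[{"tx":0,"ty":0,"tz":0,"ax":0,"ay":0,"az":0,"gripper":1},{"tx":0,"ty":0,"tz":0,"ax":0,"ay":0,"az":0,"gripper":1},{"tx":0,"ty":0,"tz":0,"ax":0,"ay":0,"az":0,"gripper":1}]' >/dev/null; python3 st.py
python3 -m creep '[{"tx":0,"ty":0,"tz":0,"ax":0,"ay":0,"az":0,"gripper":-0.6},{"tx":0,"ty":0,"tz":0,"ax":0,"ay":0,"az":0,"gripper":-0.6},{"tx":0,"ty":0,"tz":0,"ax":0,"ay":0,"az":0,"gripper":-0.6},{"tx":0,"ty":0,"tz":0,"ax":0,"ay":0,"az":0,"gripper":-0.6},{"tx":0,"ty":0,"tz":0.12,"ax":0,"ay":0,"az":0,"gripper":-0.6},{"tx":0,"ty":0,"tz":0.12,"ax":0,"ay":0,"az":0,"gripper":-0.6}]' >/dev/null; python3 st.py
python3 -m creep '[{"tx":0,"ty":0,"tz":0,"ax":0,"ay":0,"az":-0.023,"gripper":-0.6},{"tx":0,"ty":0,"tz":0,"ax":0,"ay":0,"az":-0.023,"gripper":-0.6},{"tx":0,"ty":0,"tz":0,"ax":0,"ay":0,"az":-0.023,"gripper":-0.6},{"tx":0,"ty":0,"tz":0,"ax":0,"ay":0,"az":-0.023,"gripper":-0.6},{"tx":0,"ty":0,"tz":0,"ax":0,"ay":0,"az":-0.023,"gripper":-0.6},{"tx":0,"ty":0,"tz":0,"ax":0,"ay":0,"az":-0.023,"gripper":-0.6},{"tx":0,"ty":0,"tz":0,"ax":0,"ay":0,"az":-0.023,"gripper":-0.6},{"tx":0,"ty":0,"tz":0,"ax":0,"ay":0,"az":-0.023,"gripper":-0.6},{"tx":0,"ty":0,"tz":0,"ax":0,"ay":0,"az":-0.023,"gripper":-0.6},{"tx":0,"ty":0,"tz":0,"ax":0,"ay":0,"az":-0.023,"gripper":-0.6}]' >/dev/null
python3 -m creep '[{"tx":0,"ty":0,"tz":0,"ax":0,"ay":0,"az":-0.02,"gripper":-0.6},{"tx":0,"ty":0,"tz":0,"ax":0,"ay":0,"az":0,"gripper":-0.6}]' >/dev/null; python3 st.py
```

```text
t 13.8 pos [ 0.4429  0.2133 -0.0156] yaw 0.7626 tilt [-0. -0.] F [-0.1   0.23  0.52] M [ 0.01  -0.127  0.018] op 0.043 q1,6 [ 0.38 -0.38]
t 14.4 pos [0.4421 0.213  0.0321] yaw 0.7627 tilt [-0.0022 -0.0009] F [ 0.87  0.72 -0.82] M [-0.015 -0.109 -0.039] op 0.0699 q1,6 [ 0.38 -0.38]
t 15.6 pos [0.4429 0.2133 0.0324] yaw -0.8092 tilt [ 0. -0.] F [-0.26 -0.32  0.68] M [-0.025 -0.052 -0.022] op 0.0701 q1,6 [0.38 1.19]
```

```bash
python3 -m creep '[{"tx":0,"ty":0,"tz":-0.08,"ax":0,"ay":0,"az":0,"gripper":-0.6},{"tx":0,"ty":0,"tz":-0.08,"ax":0,"ay":0,"az":0,"gripper":-0.6},{"tx":0,"ty":0,"tz":-0.08,"ax":0,"ay":0,"az":0,"gripper":-0.6},{"tx":0,"ty":0,"tz":0,"ax":0,"ay":0,"az":0,"gripper":-0.6},{"tx":0,"ty":0,"tz":0,"ax":0,"ay":0,"az":0,"gripper":1},{"tx":0,"ty":0,"tz":0,"ax":0,"ay":0,"az":0,"gripper":1},{"tx":0,"ty":0,"tz":0,"ax":0,"ay":0,"az":0,"gripper":1},{"tx":0,"ty":0,"tz":0,"ax":0,"ay":0,"az":0,"gripper":1},{"tx":0,"ty":0,"tz":0,"ax":0,"ay":0,"az":0,"gripper":1},{"tx":0,"ty":0,"tz":0,"ax":0,"ay":0,"az":0,"gripper":1}]' 5 >/dev/null; python3 st.py
python3 -m creep '[{"tx":0,"ty":0,"tz":0,"ax":0,"ay":0,"az":0,"gripper":1},{"tx":0,"ty":0,"tz":0,"ax":0,"ay":0,"az":0,"gripper":1},{"tx":0,"ty":0,"tz":0,"ax":0,"ay":0,"az":0,"gripper":1},{"tx":0,"ty":0,"tz":0,"ax":0,"ay":0,"az":0,"gripper":1}]' 50 >/dev/null; python3 st.py
```

```text
t 16.6 pos [ 0.4434  0.2135 -0.0148] yaw -0.808 tilt [0.0013 0.0005] F [ 0.67 -0.14  4.13] M [-0.06  -0.027 -0.066] op 0.0426 q1,6 [0.38 1.19]
t 17.0 pos [ 0.4434  0.2135 -0.0148] yaw -0.8081 tilt [0.0013 0.0005] F [0.42 0.49 5.24] M [-0.041  0.008  0.005] op 0.0413 q1,6 [0.38 1.19]
```

```bash
python3 -m creep '[{"tx":0,"ty":0,"tz":0.05,"ax":0,"ay":0,"az":0,"gripper":1},{"tx":0,"ty":0,"tz":0.1,"ax":0,"ay":0,"az":0,"gripper":1},{"tx":0,"ty":0,"tz":0.15,"ax":0,"ay":0,"az":0,"gripper":1},{"tx":0,"ty":0,"tz":0.15,"ax":0,"ay":0,"az":0,"gripper":1},{"tx":0,"ty":0,"tz":0.15,"ax":0,"ay":0,"az":0,"gripper":1},{"tx":0,"ty":0,"tz":0.15,"ax":0,"ay":0,"az":0,"gripper":1},{"tx":0,"ty":0,"tz":0.15,"ax":0,"ay":0,"az":0,"gripper":1},{"tx":0,"ty":0,"tz":0.1,"ax":0,"ay":0,"az":0,"gripper":1},{"tx":0,"ty":0,"tz":0,"ax":0,"ay":0,"az":0,"gripper":1}]' >/dev/null; python3 st.py
python3 - <<'E'
from h import *
s=get_image("side");x0,y0,k=280,150,6
c=crop(s,x0,y0,110,100,k);st=read_state();p=st["eef_pos"]
for dz,col in((.0148,(0,255,0)),(.0468,(0,0,255)),(.03,(255,255,0))):
    u=(proj(s,p+[0,0,dz])-[x0,y0]+.5)*k; cv2.circle(c,tuple(int(v) for v in u),5,col,2)
cv2.imwrite("pics/c8.png",c)
E
```

```text
t 17.9 pos [0.4439 0.2138 0.188 ] yaw -0.808 tilt [0.005 0.002] F [ 0.29  0.52 -0.41] M [-0.026 -0.041  0.012] op 0.0415 q1,6 [0.38 1.19]
```

View pics/c8.png

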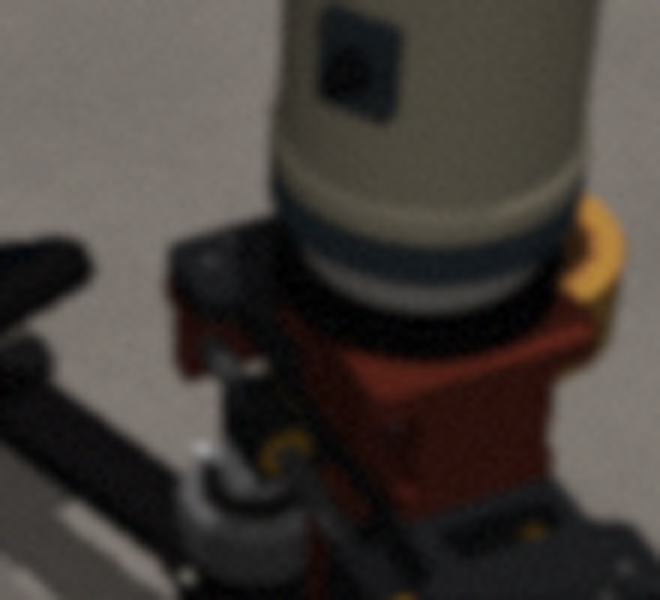

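The crop only shows the gripper in front of the post; the cap is below its edge, so it gives no information. The 41.5 mm opening says the cap is held. I'll carry it over the stud (ring-grip axis at 0.5309, 0.0634) and settle.

```bash
python3 -m creep '[{"tx":0.0725,"ty":-0.125,"tz":0,"ax":0,"ay":0,"az":0,"gripper":1},{"tx":0.0725,"ty":-0.125,"tz":0,"ax":0,"ay":0,"az":0,"gripper":1},{"tx":0.0725,"ty":-0.125,"tz":0,"ax":0,"ay":0,"az":0,"gripper":1},{"tx":0.0725,"ty":-0.125,"tz":0,"ax":0,"ay":0,"az":0,"gripper":1},{"tx":0.0725,"ty":-0.125,"tz":0,"ax":0,"ay":0,"az":0,"gripper":1},{"tx":0.0725,"ty":-0.125,"tz":0,"ax":0,"ay":0,"az":0,"gripper":1},{"tx":0,"ty":0,"tz":0,"ax":0,"ay":0,"az":0,"gripper":1},{"tx":0,"ty":0,"tz":0,"ax":0,"ay":0,"az":0,"gripper":1},{"tx":0,"ty":0,"tz":0,"ax":0,"ay":0,"az":0,"gripper":1}]' >/dev/null; python3 st.py
python3 - <<'E'
from h import *
s=get_image("side");x0,y0,k=275,165,6
c=crop(s,x0,y0,110,95,k);st=read_state();p=st["eef_pos"]
for dz,col in((.0148,(0,255,0)),(.0468,(0,0,255))):
    u=(proj(s,p+[0,0,dz])-[x0,y0]+.5)*k; cv2.circle(c,tuple(int(v) for v in u),4,col,1)
cv2.imwrite("pics/c9.png",c)
E
```

```text
t 18.85 pos [0.5291 0.0641 0.1834] yaw -0.8074 tilt [-0.0019  0.0004] F [0.8  0.34 0.37] M [-0.02   0.02   0.018] op 0.0412 q1,6 [0.06 0.86]
```

View pics/c9.png

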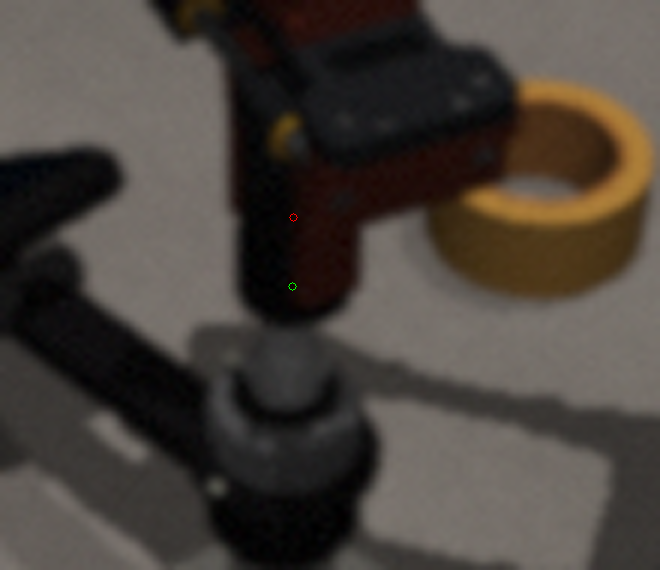

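The cap hangs right above the stud (cap mouth near (297,320), stud top near (288,330)). I'll centre it by the ring-grip axis and descend slowly, watching side forces.

```bash
python3 -m creep '[{"tx":0.012,"ty":-0.003,"tz":0,"ax":0,"ay":0,"az":0,"gripper":1},{"tx":0,"ty":0,"tz":-0.03,"ax":0,"ay":0,"az":0,"gripper":1},{"tx":0,"ty":0,"tz":-0.03,"ax":0,"ay":0,"az":0,"gripper":1},{"tx":0,"ty":0,"tz":-0.03,"ax":0,"ay":0,"az":0,"gripper":1},{"tx":0,"ty":0,"tz":0,"ax":0,"ay":0,"az":0,"gripper":1},{"tx":0,"ty":0,"tz":0,"ax":0,"ay":0,"az":0,"gripper":1}]' >/dev/null; python3 st.py
python3 -m creep '[{"tx":0,"ty":0,"tz":-0.02,"ax":0,"ay":0,"az":0,"gripper":1},{"tx":0,"ty":0,"tz":-0.02,"ax":0,"ay":0,"az":0,"gripper":1},{"tx":0,"ty":0,"tz":0,"ax":0,"ay":0,"az":0,"gripper":1}]' >/dev/null; python3 st.py
```

```text
t 19.5 pos [0.5321 0.0627 0.1661] yaw -0.8081 tilt [-0.0006 -0.    ] F [0.38 0.84 0.5 ] M [-0.036 -0.077  0.014] op 0.0415 q1,6 [0.05 0.86]
t 19.8 pos [0.532  0.0627 0.1576] yaw -0.8082 tilt [-0.0011 -0.0001] F [-0.35  0.24 -0.33] M [-0.093 -0.027  0.017] op 0.0415 q1,6 [0.05 0.86]
```

```bash
python3 -m creep '[{"tx":-0.0035,"ty":0.005,"tz":0,"ax":0,"ay":0,"az":0,"gripper":1},{"tx":0,"ty":0,"tz":-0.02,"ax":0,"ay":0,"az":0,"gripper":1},{"tx":0,"ty":0,"tz":0,"ax":0,"ay":0,"az":0,"gripper":1}]' >/dev/null; python3 st.py
python3 -m creep '[{"tx":0,"ty":0,"tz":-0.015,"ax":0,"ay":0,"az":0,"gripper":1},{"tx":0,"ty":0,"tz":0,"ax":0,"ay":0,"az":0,"gripper":1}]' >/dev/null; python3 st.py
python3 -m creep '[{"tx":0,"ty":0,"tz":-0.01,"ax":0,"ay":0,"az":0,"gripper":1},{"tx":0,"ty":0,"tz":0,"ax":0,"ay":0,"az":0,"gripper":1}]' >/dev/null; python3 st.py
```

```text
t 20.1 pos [0.5314 0.0638 0.1539] yaw -0.808 tilt [-0.0007 -0.    ] F [ 0.15 -0.53 -0.09] M [-0.007 -0.022 -0.021] op 0.0416 q1,6 [0.06 0.86]
t 20.3 pos [0.5314 0.0637 0.1509] yaw -0.8081 tilt [-0.0008 -0.    ] F [-0.35 -0.04 -0.85] M [-0.034 -0.077  0.045] op 0.0414 q1,6 [0.06 0.86]
t 20.5 pos [0.5315 0.0637 0.1491] yaw -0.8082 tilt [-0.0004 -0.    ] F [-0.18 -0.38 -0.76] M [-0.05  -0.041 -0.005] op 0.0416 q1,6 [0.06 0.86]
```

No contact so far; now the push, in 1-2 mm steps with the force read at each.

```bash
Z() { python3 st.py; }
python3 -m creep '[{"tx":0,"ty":0,"tz":-0.01,"ax":0,"ay":0,"az":0,"gripper":1},{"tx":0,"ty":0,"tz":0,"ax":0,"ay":0,"az":0,"gripper":1}]' 60 >/dev/null; Z
python3 -m creep '[{"tx":0,"ty":0,"tz":-0.01,"ax":0,"ay":0,"az":0,"gripper":1},{"tx":0,"ty":0,"tz":0,"ax":0,"ay":0,"az":0,"gripper":1}]' >/dev/null; Z
python3 -m creep '[{"tx":0,"ty":0,"tz":-0.01,"ax":0,"ay":0,"az":0,"gripper":1},{"tx":0,"ty":0,"tz":0,"ax":0,"ay":0,"az":0,"gripper":1}]' >/dev/null; Z
python3 -m creep '[{"tx":0,"ty":0,"tz":-0.01,"ax":0,"ay":0,"az":0,"gripper":1},{"tx":0,"ty":0,"tz":0,"ax":0,"ay":0,"az":0,"gripper":1}]' >/dev/null; Z
```

```text
t 20.7 pos [0.5315 0.0637 0.1471] yaw -0.8081 tilt [-0.0003  0.    ] F [ 0.01  0.44 -0.53] M [-0.024  0.016  0.049] op 0.0414 q1,6 [0.06 0.86]
t 20.9 pos [0.5317 0.0639 0.1463] yaw -0.808 tilt [0.001  0.0002] F [-1.33  0.18  3.26] M [-0.047  0.268  0.047] op 0.0415 q1,6 [0.06 0.86]
t 21.1 pos [0.5322 0.0638 0.1452] yaw -0.8081 tilt [0.003  0.0002] F [-1.88  0.7   6.61] M [0.087 0.124 0.038] op 0.0412 q1,6 [0.06 0.86]
t 21.3 pos [0.5316 0.0638 0.1416] yaw -0.8081 tilt [0.0003 0.0001] F [-1.02  1.29 -0.64] M [ 0.004  0.053 -0.027] op 0.0412 q1,6 [0.06 0.86]
```

Contact came at eef z≈0.147 as expected, the peak was 6.6 N, then the force dropped to -0.6 N: that is the click. On to the seal.

```bash
Z() { python3 st.py; }
python3 -m creep '[{"tx":0,"ty":0,"tz":-0.01,"ax":0,"ay":0,"az":0,"gripper":1},{"tx":0,"ty":0,"tz":-0.01,"ax":0,"ay":0,"az":0,"gripper":1},{"tx":0,"ty":0,"tz":0,"ax":0,"ay":0,"az":0,"gripper":1}]' >/dev/null; Z
python3 -m creep '[{"tx":0,"ty":0,"tz":-0.01,"ax":0,"ay":0,"az":0,"gripper":1},{"tx":0,"ty":0,"tz":0,"ax":0,"ay":0,"az":0,"gripper":1}]' >/dev/null; Z
python3 -m creep '[{"tx":0,"ty":0,"tz":-0.01,"ax":0,"ay":0,"az":0,"gripper":1},{"tx":0,"ty":0,"tz":0,"ax":0,"ay":0,"az":0,"gripper":1}]' >/dev/null; Z
```

```text
t 21.6 pos [0.5313 0.0637 0.1365] yaw -0.8082 tilt [-0.0013 -0.0002] F [ 0.27 -0.31 -1.2 ] M [-0.075 -0.017 -0.019] op 0.0412 q1,6 [0.06 0.86]
t 21.8 pos [0.5316 0.0637 0.1353] yaw -0.8082 tilt [ 0.0001 -0.    ] F [ 0.37 -0.1  -0.29] M [ 0.006 -0.027  0.003] op 0.0415 q1,6 [0.06 0.86]
t 22.0 pos [0.5318 0.0637 0.134 ] yaw -0.8081 tilt [0.001 0.   ] F [-1.18 -0.29  3.16] M [-0.05   0.151 -0.049] op 0.0412 q1,6 [0.06 0.86]
```

```bash
Z() { python3 st.py; }
python3 -m creep '[{"tx":0,"ty":0,"tz":-0.01,"ax":0,"ay":0,"az":0,"gripper":1},{"tx":0,"ty":0,"tz":0,"ax":0,"ay":0,"az":0,"gripper":1}]' >/dev/null; Z
python3 -m creep '[{"tx":0,"ty":0,"tz":-0.01,"ax":0,"ay":0,"az":0,"gripper":1},{"tx":0,"ty":0,"tz":0,"ax":0,"ay":0,"az":0,"gripper":1}]' >/dev/null; Z
python3 -m creep '[{"tx":0,"ty":0,"tz":-0.005,"ax":0,"ay":0,"az":0,"gripper":1},{"tx":0,"ty":0,"tz":0,"ax":0,"ay":0,"az":0,"gripper":1},{"tx":0,"ty":0,"tz":0,"ax":0,"ay":0,"az":0,"gripper":1},{"tx":0,"ty":0,"tz":0,"ax":0,"ay":0,"az":0,"gripper":1}]' >/dev/null; Z
```

```text
t 22.2 pos [0.5318 0.0637 0.1327] yaw -0.8081 tilt [0.0016 0.0001] F [-2.86 -0.74  6.87] M [0.013 0.411 0.044] op 0.0412 q1,6 [0.06 0.86]
t 22.4 pos [0.5319 0.0638 0.1322] yaw -0.8081 tilt [0.0028 0.0002] F [-4.13 -0.99 12.02] M [-0.07   0.753 -0.009] op 0.0414 q1,6 [0.06 0.86]
t 22.8 pos [0.5319 0.0638 0.1321] yaw -0.808 tilt [0.0036 0.0002] F [-5.45  0.07 14.42] M [-4.200e-02  1.068e+00 -1.000e-03] op 0.0409 q1,6 [0.06 0.86]
```

```bash
python3 -m creep '[{"tx":0,"ty":0,"tz":0,"ax":0,"ay":0,"az":0,"gripper":1},{"tx":0,"ty":0,"tz":0,"ax":0,"ay":0,"az":0,"gripper":1},{"tx":0,"ty":0,"tz":0,"ax":0,"ay":0,"az":0,"gripper":1},{"tx":0,"ty":0,"tz":0,"ax":0,"ay":0,"az":0,"gripper":1},{"tx":0,"ty":0,"tz":0,"ax":0,"ay":0,"az":0,"gripper":1}]' >/dev/null; python3 st.py
python3 - <<'E'
from h import *
s=get_image("side");t=get_image("top")
cv2.imwrite("pics/c10.png",np.hstack([crop(s,255,170,100,120,4),crop(s,270,185,100,120,4)[:,:0],cv2.resize(t["pixels"][60:400,120:500,::-1],(400,360)).copy()[:480] if 0 else cv2.copyMakeBorder(cv2.resize(t["pixels"][100:400,120:500,::-1],(400,316)),0,164,0,0,0)]))
E
```

```text
t 23.3 pos [0.532  0.0638 0.1321] yaw -0.8081 tilt [0.0036 0.0002] F [-5.8   0.39 15.16] M [-0.077  1.032 -0.04 ] op 0.0413 q1,6 [0.06 0.86]
```

View pics/c10.png

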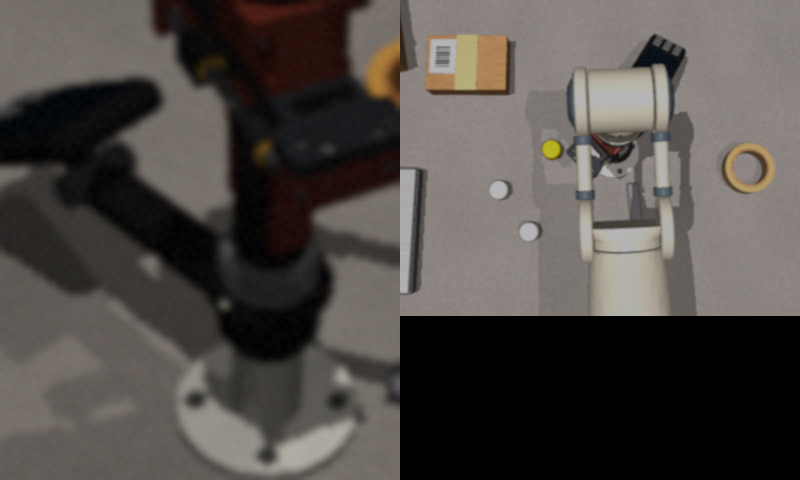

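The cap and fingers sit directly on top of the ring with no stud showing (side crop around (270,245)). The tape, parcel and cutter are where they were, and the push is steady at 15 N. Handing in.

```bash
python3 -c "
from workcell import *
print(finish_job())"; python3 st.py
```

```text
the job is handed in; nothing more can be done
None
the job is handed in; nothing more can be done
```

I turned the lock ring to its end stop, put the black cap over the stud, pressed it through the click onto the seal, and handed the job in at about 23 s, still pushing. `finish_job()` gives no verdict.

- **Ring:** The turning moment jumped from 0.11 to over 1 N m after about 1.28 rad of turn. A top view afterwards showed the ring's white line at the locked mark. I did not see the line again after fitting the cap.
- **Click:** The cap met the balls at the expected height. The push peaked at 6.6 N, fell to about −0.6 N, and rose again on the seal.
- **At hand-in:** The wrist force was a steady 15 N, with a 5.8 N side force in x. The cap was held at a 60 N grip, tool tilt was 0.004 rad, and the gripper stood about 1 mm from the measured post axis.
- **Bystanders:** The last picture shows the tape and parcel where they were. Only part of the cutter was visible past the arm, and it looked unmoved.

**What went wrong or disagreed:**
- The first close went onto the bare stud instead of the ring, because the real fingertips sit above the reported TCP. Estimates of the gap ranged from 15 to 30 mm. I opened and regripped lower.
- The picture taken right after lifting the cap missed it, so I confirmed the hold from the gripper opening and the next picture.
- The pictures suggested the cap was 1.5 to 2.5 mm off-centre in the grip. I went by the grip positions instead, which put it within about 0.5 mm, and there was no side force until the cap met the balls.

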